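Stir the raffle beads

TASK

The raffle beads lie in the bowl as one blue and one orange heap. Take the wooden rod, put its foot down near the bowl's floor and stir round and round, three turns or more, until both colours are spread out over the bowl and nearly every bead has one of the other colour close by; then stand the rod upright on its black coaster again and let go. Be gentle: do not press the rod hard against the bowl or shove the bowl about, keep the fingers off the beads, spill none, and leave the other desk things alone.

Things in the scene. Friction and masses are not known exactly. Their poses are not given: they have to be found in the camera images.
- bowl: loose round white stoneware bowl, 1.2 kg, 60 mm high. Origin: centre of its underside. Level inner floor 6 mm above it, out to radius 56 mm; then a 23 degree slope to radius 82 mm, then a steep wall to the rim (inner radius 95 mm). Start: blue heap on its own +x side, orange on -x (2 by 2 beads each, centres at x 24 and 47, y 12 mm either side); any yaw
- rod: loose light-wood stirring rod, 120 g, 165 mm tall, standing upright on its broad foot on the coaster. Origin: centre of the foot's underside, z along the rod towards its top. Foot: 30 mm across up to 24 mm above the origin, tapering to an 18 mm shaft at 45 to 85 mm; round handle 22 mm across from 100 to 158 mm above the origin
- coaster: fixed round black rubber coaster, 110 mm across, 5 mm thick; origin at the centre of its underside
- mug: bystander: green mug, 80 mm across, 90 mm high, handle towards its +y; origin at the centre of its underside
- stapler: bystander: red and black stapler, 140 x 36 x 50 mm, long along its x; origin at the centre of its underside
- pen_cup: bystander: black pen cup, 72 mm across, 95 mm high, with pens standing out to 145 mm; origin at the centre of its underside
- blue0: chunky round blue bead, 22 mm across, 12 g; origin at its centre
- orange0: chunky round orange bead, 22 mm across, 12 g; origin at its centre
- blue1: chunky round blue bead, 22 mm across, 12 g; origin at its centre
- orange1: chunky round orange bead, 22 mm across, 12 g; origin at its centre
- blue2: chunky round blue bead, 22 mm across, 12 g; origin at its centre
- orange2: chunky round orange bead, 22 mm across, 12 g; origin at its centre
- blue3: chunky round blue bead, 22 mm across, 12 g; origin at its centre
- orange3: chunky round orange bead, 22 mm across, 12 g; origin at its centre
Not all that is in view belongs to the job. Several things have the shape of the coaster; the one meant has the colours described above.

How it is judged:
By the outcome, as a careful person would: the job done as asked, in the order asked, and still so for the second after the job is handed in, with the robot touching nothing.
It also fails if it takes over 72 s, if anything falls off the work surface, if the arm or the gripper's body presses on something with over 40 N, if the wrist force passes 120 N, or if a joint passes its speed limit or range.

ROBOT

A 6-joint arm with a two-finger parallel gripper is mounted at the origin on the work surface. World frame = base frame: x ahead of the robot, y to its left, z up, the work surface at z = 0. Lengths are in mm, angles in rad, forces in N, time in s.
With the tool pointing down it reaches from about 350 to 975 mm from the base axis. Payload 7.1 kg.
Tool frame: the origin (TCP) lies at the very end of the fingers, on their centre line; the grasp point (between the pads) lies 19 mm behind it; z points along the fingers, y is the line along which they close (so a half turn about z gives the same grasp; the last joint's range is limited). The gripper opens to 88 mm and grips with 3 to 60 N. Pads are 20 mm wide; open, the fingers measure 115 mm over their backs; the gripper's body (75 mm by 178 mm) begins 61 mm behind the grasp point.
Start: joints at [-1.357, 0.423, 1.63, -0, 1.089, -0.019], TCP at [144.209, -608.119, 222.675] pointing down, gripper open.
Joint ranges: [-3, 3], [-0.9, 2.11], [0.09, 2.58], [-1.31, 4.45], [0.11, 2.69], [-2.54, 2.54]. Speed limits (rad/s): [2.39, 2.39, 3.01, 3.14, 3.14, 3.14].

INTERFACE

Orientations are given as a rotation vector (axis times angle).
In Python, from workcell import ctrl, optics gives the robot as it stands.
- The arm moves only by the shell command python3 -m jog 'ROWS'. ROWS is JSON, a list of rows, each a list of 7 numbers: the shift along the tool's x, y, z in units of 40 mm (1.0 is 40 mm), then the turn, a rotation vector about the tool's x, y, z in units of 6 degrees (1.0 is 6 degrees), then the opening, from 0 (shut) to 1 (fully open). A call has 1 to 20 rows; each row shifts and turns the commanded pose from where the row before left it, along the tool's axes as they then stand; what a row does not reach is not made up. A row lasts 1/10 s, in which the tool goes at most 50 mm and 8.59 degrees, less where a joint would pass 70% of its speed; a pose out of reach is approached as far as the arm can. A call is refused whole if a number of a shift passes 1 or a number of a turn 1, either way. A call with a gripper value outside its range is refused whole. The fingers move at their own pace and stop on an object; the grip force is fixed at half the most. Time passes only in rows, so rows that do not move let the fingers close. It gives the time, the measured TCP pose, the force, the opening and the grip force at its end, in the units of the state.
- ctrl.get_obs(): the state, without advancing time (a new reading comes with each control period).
- optics.get_image(name): name is "side" or "top"; returns the picture (384x512x3 uint8, red, green, blue); there is no depth.
- optics.camera_model(name): a dict with "fov_y" (degrees; the focal length in pixels is half the picture's height over the tangent of half this angle, whatever the lens; pixels are square), "cx", "cy" (the principal point, pixels), "view" (4x4, takes a point from world to camera coordinates). Camera axes: x right, y up, looking along -z (the intrinsics and any distortion apply to the point x, -y, -z); pixel columns grow to the right and rows downward; lengths in mm; the calibration is good to about 2 mm. A picture is of the moment at which its call begins. camera_model takes no time and is no camera call.
- ctrl.close_job(): hands the job in; it is judged then, once.
Trained networks look in the newest picture that a camera, given by its name, has taken for a name from the list of things; names that differ only in an ending like _2 or _b are one class to them, and where a whole thing is asked for, a point or a joint stands for the part that bears it (a point fixed in the world has none). Each returns a list of dicts, best first, with "conf" (0 to 1); they miss things now and then, are a little off and sometimes report something else, mostly with a low value. They report only what shows in the picture. A call takes as long as a camera call. They do not tell look-alikes from the thing itself.
- optics.masks_of(target, camera): "pixels" (384x512 bool, what is visible of it) and "extent" ([centre column, centre row, width, height] in pixels, round what is visible of it).
The state is a dict: "t": time; "qpos": joint angles; "qvel": joint speeds; "joint_torque": joint torques, N m; "ee_pos": TCP position; "orientation": TCP orientation; "ft_force": force on the tool from outside, world axes, zero at the start; "moment": the same for the moment, N m; "width": finger opening in mm; "grasp_force": force on a finger pad.
Only numpy, scipy, OpenCV 4.12 (cv2) and the standard library are available. Lean on these libraries where they do the work, as an engineer would, in place of code of your own. Each camera call takes 0.05 s, during which the arm holds its last target. There are 200 camera calls.

## Working session

There is one attempt and no reset: what is moved stays moved. The work goes in short steps, Python scripts to look and compute and a shell command to move; the robot and the scene stay as the last step left them, time stands still between calls to the robot, and variables do not carry over. Pictures are saved under pics/ and viewed, at most 10 in all, crops included, and the job is handed in when it is done.

```bash
mkdir -p pics; ls
python3 - <<'E'
from workcell import ctrl, optics
import cv2,numpy as np
o=ctrl.get_obs()
print({k:np.round(v,3) for k,v in o.items()})
ims=[]
for c in("top","side"):
    im=optics.get_image(c); cv2.imwrite(f"pics/{c}0.png",im[:,:,::-1]); ims.append(im)
    m=optics.camera_model(c); print(c,{k:(np.round(v,3).tolist()) if not isinstance(v,str) else v for k,v in m.items()})
    for n in("bowl","rod","coaster","mug","stapler","pen_cup"):
        print(c,n,[(round(d["conf"],2),np.round(d["extent"],1).tolist()) for d in optics.masks_of(n,c)])
E
```

```text
pics
{'t': np.float64(0.0), 'qpos': array([-1.357,  0.424,  1.631, -0.   ,  1.089, -0.019]), 'qvel': array([-0.002, -0.   , -0.002, -0.   , -0.   , -0.   ]), 'joint_torque': array([-0.0000e+00, -5.4463e+01, -2.7367e+01,  6.4000e-02,  2.3000e-02,
       -0.0000e+00]), 'ee_pos': array([ 144.109, -607.601,  221.91 ]), 'orientation': array([-3.119, -0.365,  0.   ]), 'ft_force': array([ 0.156, -0.312, -0.533]), 'moment': array([ 0.055, -0.001, -0.028]), 'grasp_force': np.float64(0.0), 'width': np.float64(87.906)}
top {'fov_y': 45.204, 'cx': 244.437, 'cy': 196.949, 'view': [[0.022, -1.0, 0.002, -22.985], [0.98, 0.022, 0.198, -569.608], [-0.198, -0.002, 0.98, -1231.846], [0.0, 0.0, 0.0, 1.0]]}
top bowl [(0.67, [179.8, 203.8, 71.7, 67.0])]
top rod [(0.51, [286.2, 224.5, 17.8, 13.4])]
top coaster [(0.95, [285.4, 226.2, 40.5, 38.7]), (0.75, [336.4, 233.1, 38.5, 36.9]), (0.55, [269.9, 282.9, 37.5, 39.3])]
top mug [(0.86, [230.8, 133.0, 34.6, 38.2])]
top stapler [(0.85, [394.0, 215.9, 24.7, 53.2])]
top pen_cup [(0.93, [84.8, 237.2, 37.0, 30.5])]
side {'fov_y': 51.1, 'cx': 257.822, 'cy': 189.712, 'view': [[0.993, -0.114, -0.016, -555.256], [0.089, 0.681, 0.727, -68.612], [-0.072, -0.723, 0.687, -1031.481], [0.0, 0.0, 0.0, 1.0]]}
side bowl [(0.97, [246.9, 150.8, 67.6, 50.7])]
side rod [(0.85, [237.3, 208.1, 10.2, 59.1])]
side coaster [(0.89, [237.6, 236.3, 46.1, 37.2]), (0.76, [234.1, 286.1, 52.4, 47.5]), (0.63, [173.2, 230.6, 46.6, 36.4])]
side mug [(0.8, [327.4, 171.6, 38.3, 45.6])]
side stapler [(0.92, [269.4, 353.1, 77.9, 51.8]), (0.19, [239.6, 237.6, 39.9, 33.7])]
side pen_cup [(0.77, [211.1, 96.2, 22.0, 43.5])]
```

Run:
```python
import cv2,numpy as np
t=cv2.imread("pics/top0.png");s=cv2.imread("pics/side0.png")
a=cv2.resize(t[110:310,40:440],(800,400),interpolation=cv2.INTER_CUBIC)
cv2.imwrite("pics/topc.png",a)
b=cv2.resize(s[70:370,130:380],(667,600)[:2] if 0 else (500,600),interpolation=cv2.INTER_CUBIC)
cv2.imwrite("pics/sidec.png",b)
```

```text
(no output)
```

View pics/topc.png

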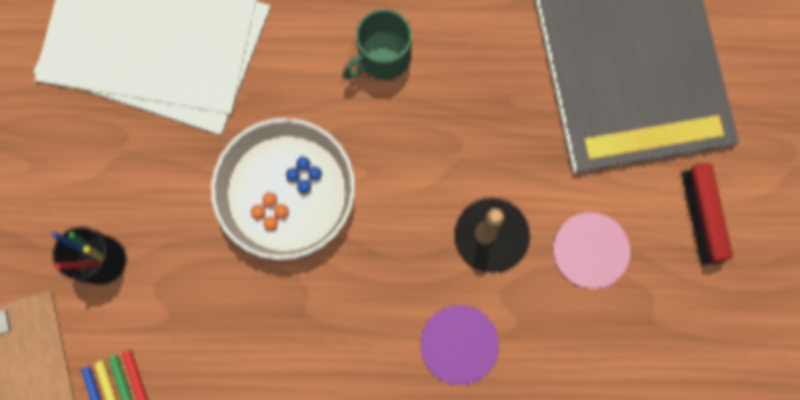

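View pics/sidec.png

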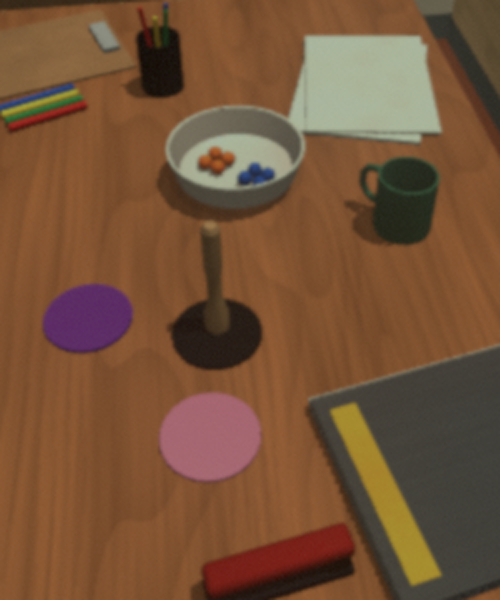

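The black disc, seen at top (286,227) and side (237,236), is the coaster, and the rod stands on it. The look-alikes are pink at top (336,235) and purple at top (270,282), so neither has the described colour. In the enlarged crops the rod is on the black one, which confirms it. The bowl is at top (182,204), with blue beads to its upper right and orange to its lower left.

```bash
cat > h.py <<'E'
from workcell import ctrl, optics
import cv2,numpy as np
from scipy.optimize import least_squares
def proj(P,c):
    m=optics.camera_model(c);V=np.array(m["view"]);f=192/np.tan(np.radians(m["fov_y"]/2))
    q=np.asarray(P,float)@V[:3,:3].T+V[:3,3]
    return np.c_[m["cx"]+f*q[:,0]/-q[:,2],m["cy"]-f*q[:,1]/-q[:,2]]
def back(uv,z,c):
    return least_squares(lambda p:(proj([[p[0],p[1],z]],c)[0]-uv),[500,0]).x
def beads(im,c,z=17):
    h=cv2.cvtColor(im,cv2.COLOR_RGB2HSV)
    r={}
    for n,lo,hi in(("blue",(105,110,60),(125,255,255)),("orange",(3,130,150),(16,255,255))):
        r[n]=cv2.inRange(h,lo,hi)
    return r
def ring(r,z,n=60):
    a=np.linspace(0,2*np.pi,n);return np.c_[r*np.cos(a),r*np.sin(a),0*a+z]
def sil(parts,xy,c):
    im=np.zeros((384*4,512*4),np.uint8)
    for a,b in zip(parts[:-1],parts[1:]):
        P=np.r_[ring(*a),ring(*b)]+[*xy,0]
        cv2.fillConvexPoly(im,cv2.convexHull(np.round(proj(P,c)*4+1.5).astype(np.int32)),1)
    v,u=np.nonzero(im);return np.array([(u.min()+u.max())/2,(v.min()+v.max())/2])/4-.375, np.array([u.max()-u.min(),v.max()-v.min()])/4
E
python3 - <<'E'
from h import *
import cv2
R=[(15,5),(15,29),(9,50),(9,90),(11,105),(11,163),(7,170)]
C=[(55,0),(55,5)]; B=[(60,0),(100,60)]
for c in("top","side"):
    im=cv2.imread(f"pics/{c}0.png")[:,:,::-1]; optics.get_image(c)
    for n,p in(("rod",R),("coaster",C),("bowl",B),("mug",[(40,0),(40,90)]),("pen_cup",[(36,0),(36,95)])):
        d=optics.masks_of(n,c)
        if not d: continue
        e=np.array(d[0]["extent"])
        s=least_squares(lambda x:sil(p,x,c)[0]-e[:2],back(e[:2],30,c),diff_step=.02).x
        print(c,n,s.round(1),"wh",e[2:].round(1),sil(p,s,c)[1])
    # colour-based black coaster
    bd=beads(im,c)
    x0,x1,y0,y1=(140,225,165,245) if c=="top" else (205,290,120,180)
    cs=[]
    for k,m in bd.items():
        mm=np.zeros_like(m);mm[y0:y1,x0:x1]=m[y0:y1,x0:x1]
        v,u=np.nonzero(mm);w=back([u.mean(),v.mean()],17,c);cs.append(w);print(c,k,len(u),w.round(1))
    print("bowl centre",((cs[0]+cs[1])/2).round(1),"sep",np.linalg.norm(cs[0]-cs[1]))
E
```

```text
top rod [ 496.3 -120.7] wh [19.4 14.7] [14.75 17.75]
top coaster [ 496.6 -128.7] wh [38.8 36.4] [38.25 38.25]
top mug [758.3  36.3] wh [33.4 39.6] [28.5  36.75]
top pen_cup [446.5 432.2] wh [34.2 31.7] [37.75 30.  ]
top blue 102 [574.7 143.1]
top orange 2148 [554.8 158. ]
bowl centre [564.7 150.6] sep 24.866499846752113
side rod [ 501.2 -122.6] wh [15.3 54.3] [14.75 57.25]
side coaster [ 499.  -128.7] wh [45.9 34.7] [45.5  36.25]
side bowl [547.4 154.2] wh [68.6 50.5] [70.25 49.75]
side mug [755.5  32.6] wh [40.6 42.1] [33.75 45.  ]
side pen_cup [457.9 449.2] wh [24.5 45.8] [24.   35.75]
side blue 82 [575.5 147. ]
side orange 46 [521.6 195.8]
bowl centre [548.5 171.4] sep 72.70014278248033
```

Run:
```python
from h import *
print("blue",back([192-.2,197.3],17,"top"),"or",back([174.8,215.8],17,"top"))
for c,e in(("top",[181.6,204.2]),("top",[179.8,203.8]),("side",[246.9,150.8])):
    for B in([(60,0),(100,60)],[(85,0),(100,60)]):
        print(c,least_squares(lambda x:sil(B,x,c)[0]-e,back(e,30,c),diff_step=.02).x.round(1))
# white-ish bowl floor ellipse & rim check: project candidate rim circles
im=optics.get_image("top"); s=optics.get_image("side")
for c,i in(("top",im),("side",s)):
    a=i.copy()[:, :, ::-1]
    a=cv2.resize(a,None,fx=4,fy=4,interpolation=cv2.INTER_CUBIC)
    for P,col in((ring(100,60)+[551,160,0],(0,255,0)),(ring(56,6)+[551,160,0],(0,0,255)),(ring(55,5)+[497,-128.7,0],(0,255,0)),(ring(11,163)+[499,-122,0],(255,255,0)),(ring(15,5)+[499,-122,0],(0,255,255))):
        cv2.polylines(a,[np.round(proj(P,c)*4+1.5).astype(np.int32)],True,col,1)
    x0,y0=(140,160) if c=="top" else (195,120)
    b=a[y0*4:y0*4+(400 if c=="top" else 560),x0*4:x0*4+720]; cv2.imwrite(f"pics/ov_{c}.png",b)
a=cv2.imread("pics/ov_top.png");b=cv2.imread("pics/ov_side.png")[:,:440]
h=np.zeros((560,720+0,3),np.uint8)
cv2.imwrite("pics/ov.png",np.vstack([cv2.resize(a,(540,300)),cv2.resize(b,None,fx=.53,fy=.53)[:300] if 0 else np.pad(cv2.resize(b,(236,300)),((0,0),(0,304),(0,0)))]))
```

```text
blue [573.5356564  141.50879122] or [518.549168   187.65066133]
top [546.2 163.8]
top [546.2 163.8]
top [547.3 169. ]
top [547.3 169. ]
side [545.6 146.8]
side [546.9 160.1]
```

View pics/ov_top.png

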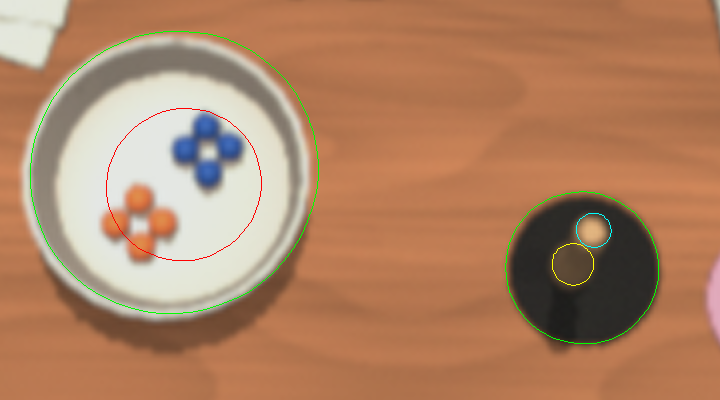

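View pics/ov_side.png

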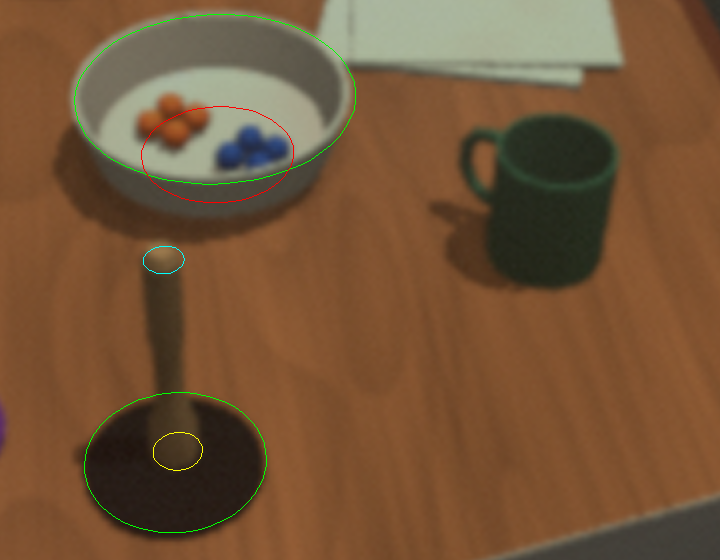

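The overlays fit the coaster and rod well: coaster (497,-129), rod (499,-122). The bowl's drawn rim needs a small shift, which puts its centre near (547,165), in agreement with the bead centroids. First I square up the tool and move over the rod.

```bash
python3 -m jog '[[0,0,0,0,0,0.74,1],[0,0,0,0,0,0.74,1],[0,0,0,0,0,0.74,1],[0.52,-0.71,0,0,0,0,1],[0.52,-0.71,0,0,0,0,1],[0.52,-0.71,0,0,0,0,1],[0.52,-0.71,0,0,0,0,1],[0.52,-0.71,0,0,0,0,1],[0.52,-0.71,0,0,0,0,1],[0.52,-0.71,0,0,0,0,1],[0.52,-0.71,0,0,0,0,1],[0.52,-0.71,0,0,0,0,1],[0.52,-0.71,0,0,0,0,1],[0.52,-0.71,0,0,0,0,1],[0.52,-0.71,0,0,0,0,1],[0.52,-0.71,0,0,0,0,1],[0.52,-0.71,0,0,0,0,1],[0.52,-0.71,0,0,0,0,1],[0.52,-0.71,0,0,0,0,1],[0.52,-0.71,0,0,0,0,1]]'
```

```text
t: 3.4
ee_pos: [498.5, -123.9, 222.9]
orientation: [3.141, 0.001, 0.001]
ft_force: [-0.2, -0.3, 0.2]
width: 87.7
grasp_force: 0.0
```

```bash
python3 -m jog '[[0.01,0,0,0,0,0,1],[0,-0.05,0.5,0,0,0,1],[0,0,0.5,0,0,0,1],[0,0,0.5,0,0,0,1],[0,0,0.5,0,0,0,0.8],[0,0,0.49,0,0,0,0.6],[0,0,0,0,0,0,0.5],[0,0,0,0,0,0,0.4]]'; python3 -m jog '[[0,0,0,0,0,0,0.3],[0,0,0,0,0,0,0],[0,0,0,0,0,0,0],[0,0,0,0,0,0,0],[0,0,0,0,0,0,0],[0,0,0,0,0,0,0]]'
```

```text
t: 4.2
ee_pos: [497.7, -123.7, 123.2]
orientation: [-3.141, 0.0, 0.001]
ft_force: [-0.1, -0.0, 0.3]
width: 59.3
grasp_force: 0.0
t: 4.8
ee_pos: [498.3, -123.2, 123.4]
orientation: [3.141, 0.001, 0.001]
ft_force: [-0.3, 1.1, 3.4]
width: 21.4
grasp_force: 30.0
```

```bash
python3 -m jog '[[0,0,-0.2,0,0,0,0],[0,0,-0.5,0,0,0,0],[0,0,-0.5,0,0,0,0],[0,0,-0.5,0,0,0,0],[0,0,-0.4,0,0,0,0],[0,-0.2,0,0,0,0,0],[0.05,-0.5,0,0,0,0,0],[0.06,-0.65,0,0,0,0,0],[0.06,-0.65,0,0,0,0,0],[0.06,-0.65,0,0,0,0,0],[0.06,-0.65,0,0,0,0,0],[0.06,-0.65,0,0,0,0,0],[0.06,-0.65,0,0,0,0,0],[0.06,-0.65,0,0,0,0,0],[0.06,-0.65,0,0,0,0,0],[0.06,-0.6,0,0,0,0,0],[0.06,-0.45,0,0,0,0,0],[0.05,-0.2,0,0,0,0,0],[0,0,0,0,0,0,0],[0,0,0,0,0,0,0]]'
python3 - <<'E'
from h import *
im=optics.get_image("top");s=optics.get_image("side")
a=cv2.resize(im[155:255,130:230,::-1],(400,400),interpolation=cv2.INTER_CUBIC);b=cv2.resize(s[100:200,200:300,::-1],(400,400),interpolation=cv2.INTER_CUBIC)
cv2.imwrite("pics/over.png",np.hstack([a,b]))
E
```

```text
t: 6.8
ee_pos: [525.4, 162.4, 206.5]
orientation: [3.141, 0.001, -0.002]
ft_force: [-0.0, -0.3, -1.2]
width: 21.4
grasp_force: 30.0
```

View pics/over.png

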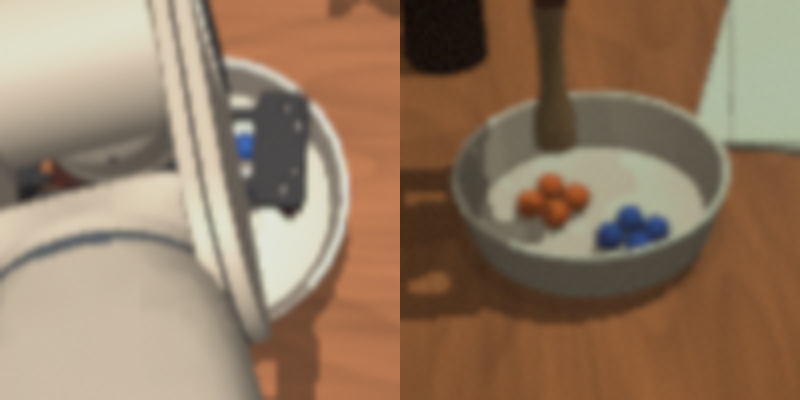

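The right half (side camera) shows both heaps undisturbed in the bowl, with the rod's foot hanging above at about (555,140). The arm blocks the top view. I overshot y by 24 mm, so I shift back to the free side and lower the rod.

```bash
python3 -m jog '[[0,0.3,0,0,0,0,0],[-0.02,0.3,0,0,0,0,0],[0,0,0.3,0,0,0,0],[0,0,0.4,0,0,0,0],[0,0,0.4,0,0,0,0],[0,0,0.4,0,0,0,0],[0,0,0.25,0,0,0,0],[0,0,0.12,0,0,0,0],[0,0,0.08,0,0,0,0],[0,0,0,0,0,0,0]]'
python3 - <<'E'
from h import *
s=optics.get_image("side")
cv2.imwrite("pics/down.png",cv2.resize(s[100:200,200:300,::-1],(500,500),interpolation=cv2.INTER_CUBIC))
E
```

```text
t: 7.9
ee_pos: [525.3, 138.8, 129.0]
orientation: [-3.142, -0.0, -0.0]
ft_force: [0.3, 0.3, -0.6]
width: 21.3
grasp_force: 30.0
```

View pics/down.png

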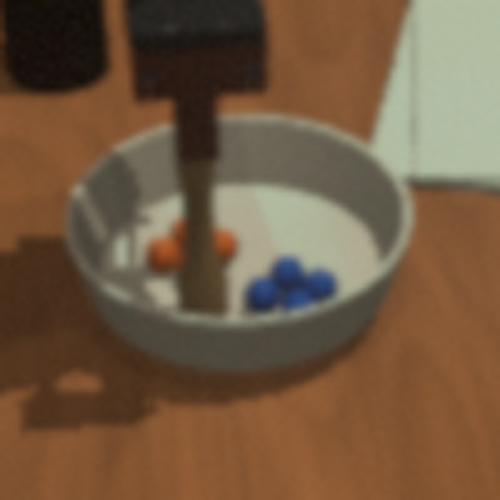

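The foot is down on the free side, about 5 mm above the floor, at (200,305) in the crop. It touches neither heap. Now the first turn.

```bash
python3 -m jog '[[0.228,0.137,0,0,0,0,0],[0.259,0.06,0,0,0,0,0],[0.265,-0.023,0,0,0,0,0],[0.245,-0.104,0,0,0,0,0],[0.201,-0.175,0,0,0,0,0],[0.137,-0.228,0,0,0,0,0],[0.06,-0.259,0,0,0,0,0],[-0.023,-0.265,0,0,0,0,0],[-0.104,-0.245,0,0,0,0,0],[-0.175,-0.201,0,0,0,0,0],[-0.228,-0.137,0,0,0,0,0],[-0.259,-0.06,0,0,0,0,0],[-0.265,0.023,0,0,0,0,0],[-0.245,0.104,0,0,0,0,0],[-0.201,0.175,0,0,0,0,0],[-0.137,0.228,0,0,0,0,0],[-0.06,0.259,0,0,0,0,0],[0.023,0.265,0,0,0,0,0],[0.104,0.245,0,0,0,0,0],[0.175,0.201,0,0,0,0,0]]'
cat > look.py <<'E'
from h import *
import sys
s=optics.get_image("side"); q=ctrl.get_obs()
d=optics.masks_of("bowl","side")
print("bowl ext",d[0]["extent"] if d else None)
for n in("blue0","orange0"):
    print(n,[(round(e["conf"],2),*np.round(e["extent"],1).tolist(),back(e["extent"][:2],17,"side").round().tolist()) for e in optics.masks_of(n,"side")])
cv2.imwrite(f"pics/{sys.argv[1]}.png",cv2.resize(s[100:200,200:300,::-1],(500,500),interpolation=cv2.INTER_CUBIC))
E
python3 look.py t1
```

```text
t: 9.95
ee_pos: [525.6, 137.8, 129.1]
orientation: [-3.141, 0.001, 0.0]
ft_force: [1.3, 3.3, -0.1]
width: 21.7
grasp_force: 30.0
bowl ext [246.9, 150.7, 67.5, 49.0]
blue0 []
orange0 []
```

```bash
python3 -m jog '[[0.228,0.137,0,0,0,0,0],[0.259,0.06,0,0,0,0,0],[0.265,-0.023,0,0,0,0,0],[0.245,-0.104,0,0,0,0,0],[0.201,-0.175,0,0,0,0,0],[0.137,-0.228,0,0,0,0,0],[0.06,-0.259,0,0,0,0,0],[-0.023,-0.265,0,0,0,0,0],[-0.104,-0.245,0,0,0,0,0],[-0.175,-0.201,0,0,0,0,0],[-0.228,-0.137,0,0,0,0,0],[-0.259,-0.06,0,0,0,0,0],[-0.265,0.023,0,0,0,0,0],[-0.245,0.104,0,0,0,0,0],[-0.201,0.175,0,0,0,0,0],[-0.137,0.228,0,0,0,0,0],[-0.06,0.259,0,0,0,0,0],[0.023,0.265,0,0,0,0,0],[0.104,0.245,0,0,0,0,0],[0.175,0.201,0,0,0,0,0]]'; python3 look.py t2
```

```text
t: 12.15
ee_pos: [525.8, 137.9, 129.2]
orientation: [-3.141, 0.001, -0.001]
ft_force: [1.2, 1.3, -0.5]
width: 21.6
grasp_force: 30.0
bowl ext [246.6, 150.0, 70.0, 48.4]
blue0 [(0.7, 211.1, 95.4, 22.1, 46.4, [451.0, 514.0])]
orange0 [(0.35, 265.6, 156.4, 10.8, 10.6, [599.0, 146.0]), (0.32, 247.7, 148.7, 67.0, 50.8, [551.0, 190.0])]
```

View pics/t2.png

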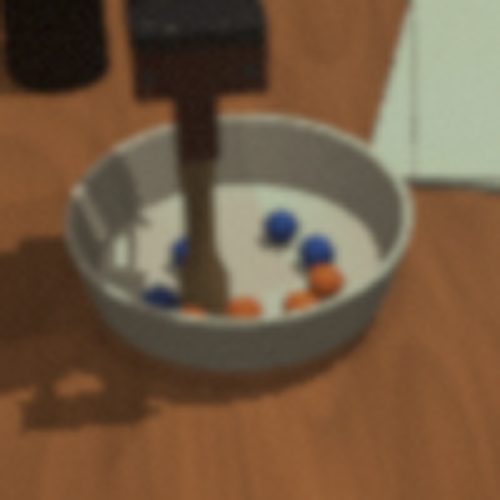

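Two blue beads are at the back (280,225) and (317,250), and two on the left (180,250) and (160,298). The orange ones sit along the front, (193,313) to (325,280). The colours are spreading round a ring but are not mixed yet, so I try a lobed path with varying radius.

Run:
```python
import numpy as np, json
k=np.arange(41); th=np.radians(230+18*k); r=27+14*np.cos(2.5*(th-th[0])+1.05)
p=np.c_[547+r*np.cos(th),165+r*np.sin(th)]; p[0]=[525.2,138.3]
d=np.diff(p,axis=0)/40*[1,-1]; print(np.linalg.norm(d,axis=1).max()*40)
for i in(0,20): print(json.dumps([[round(a,2),round(b,2),0,0,0,0,0] for a,b in d[i:i+20]],separators=(',',':')))
```

```text
14.003629850814223
[[0.33,-0.13,0,0,0,0,0],[0.19,-0.17,0,0,0,0,0],[0.11,-0.04,0,0,0,0,0],[0.18,0.1,0,0,0,0,0],[0.32,0.07,0,0,0,0,0],[0.32,-0.13,0,0,0,0,0],[0.1,-0.3,0,0,0,0,0],[-0.19,-0.28,0,0,0,0,0],[-0.33,-0.1,0,0,0,0,0],[-0.26,0.02,0,0,0,0,0],[-0.11,-0.03,0,0,0,0,0],[-0.09,-0.19,0,0,0,0,0],[-0.22,-0.24,0,0,0,0,0],[-0.33,-0.09,0,0,0,0,0],[-0.26,0.18,0,0,0,0,0],[-0.01,0.33,0,0,0,0,0],[0.21,0.28,0,0,0,0,0],[0.22,0.13,0,0,0,0,0],[0.07,0.09,0,0,0,0,0],[-0.04,0.2,0,0,0,0,0]]
[[0.03,0.33,0,0,0,0,0],[0.22,0.27,0,0,0,0,0],[0.31,0.01,0,0,0,0,0],[0.2,-0.26,0,0,0,0,0],[-0.0,-0.35,0,0,0,0,0],[-0.1,-0.24,0,0,0,0,0],[-0.01,-0.12,0,0,0,0,0],[0.15,-0.14,0,0,0,0,0],[0.16,-0.29,0,0,0,0,0],[-0.02,-0.34,0,0,0,0,0],[-0.25,-0.19,0,0,0,0,0],[-0.32,0.09,0,0,0,0,0],[-0.2,0.28,0,0,0,0,0],[-0.06,0.25,0,0,0,0,0],[-0.06,0.1,0,0,0,0,0],[-0.21,0.03,0,0,0,0,0],[-0.3,0.13,0,0,0,0,0],[-0.18,0.29,0,0,0,0,0],[0.09,0.3,0,0,0,0,0],[0.31,0.11,0,0,0,0,0]]
```

```bash
python3 -m jog '[[0.33,-0.13,0,0,0,0,0],[0.19,-0.17,0,0,0,0,0],[0.11,-0.04,0,0,0,0,0],[0.18,0.1,0,0,0,0,0],[0.32,0.07,0,0,0,0,0],[0.32,-0.13,0,0,0,0,0],[0.1,-0.3,0,0,0,0,0],[-0.19,-0.28,0,0,0,0,0],[-0.33,-0.1,0,0,0,0,0],[-0.26,0.02,0,0,0,0,0],[-0.11,-0.03,0,0,0,0,0],[-0.09,-0.19,0,0,0,0,0],[-0.22,-0.24,0,0,0,0,0],[-0.33,-0.09,0,0,0,0,0],[-0.26,0.18,0,0,0,0,0],[-0.01,0.33,0,0,0,0,0],[0.21,0.28,0,0,0,0,0],[0.22,0.13,0,0,0,0,0],[0.07,0.09,0,0,0,0,0],[-0.04,0.2,0,0,0,0,0]]'; python3 -m jog '[[0.03,0.33,0,0,0,0,0],[0.22,0.27,0,0,0,0,0],[0.31,0.01,0,0,0,0,0],[0.2,-0.26,0,0,0,0,0],[0,-0.35,0,0,0,0,0],[-0.1,-0.24,0,0,0,0,0],[-0.01,-0.12,0,0,0,0,0],[0.15,-0.14,0,0,0,0,0],[0.16,-0.29,0,0,0,0,0],[-0.02,-0.34,0,0,0,0,0],[-0.25,-0.19,0,0,0,0,0],[-0.32,0.09,0,0,0,0,0],[-0.2,0.28,0,0,0,0,0],[-0.06,0.25,0,0,0,0,0],[-0.06,0.1,0,0,0,0,0],[-0.21,0.03,0,0,0,0,0],[-0.3,0.13,0,0,0,0,0],[-0.18,0.29,0,0,0,0,0],[0.09,0.3,0,0,0,0,0],[0.31,0.11,0,0,0,0,0]]'
cat > bl.py <<'E'
from h import *
import sys
s=optics.get_image("side"); cv2.imwrite(f"pics/{sys.argv[1]}.png",cv2.resize(s[100:200,200:300,::-1],(500,500),interpolation=cv2.INTER_CUBIC))
h=cv2.cvtColor(s,cv2.COLOR_RGB2HSV).astype(int)
P=[]
for n,f in(("blue",(h[...,0]>100)&(h[...,0]<130)&(h[...,1]>120)),("orange",((h[...,0]<14)&(h[...,1]>185)))):
    f=f.astype(np.uint8); g=np.zeros_like(f); g[118:172,212:285]=f[118:172,212:285]
    k,_,st,ce=cv2.connectedComponentsWithStats(g)
    for i in range(1,k):
        if st[i,4]>6:
            w=back(ce[i],17,"side"); print(n,"crop",((ce[i]-[200,100])*5).round(),"area",st[i,4],"rel",(w-[547,165]).round());
E
python3 bl.py t4; sed -n 1p /dev/null
```

```text
t: 14.35
ee_pos: [534.8, 150.3, 129.0]
orientation: [-3.141, 0.001, -0.001]
ft_force: [-0.2, 0.4, -2.5]
width: 21.6
grasp_force: 30.0
t: 16.35
ee_pos: [522.7, 138.8, 128.9]
orientation: [3.141, -0.0, -0.004]
ft_force: [-0.3, 0.5, -1.1]
width: 21.5
grasp_force: 30.0
blue crop [218. 238.] area 8 rel [-8. 32.]
blue crop [275. 277.] area 14 rel [ 22. -10.]
orange crop [266. 240.] area 10 rel [20. 26.]
orange crop [242. 292.] area 15 rel [  1. -21.]
orange crop [321. 287.] area 7 rel [ 47. -23.]
```

View pics/t4.png

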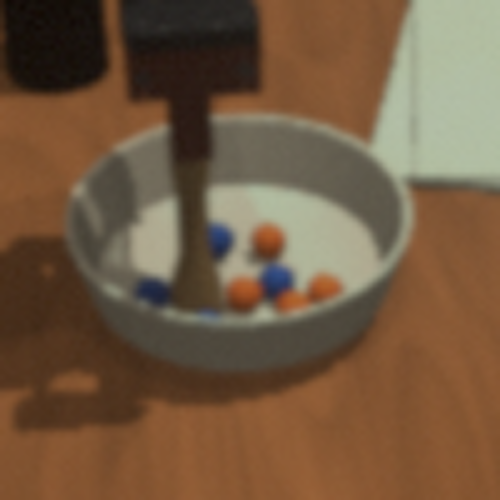

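Blue beads are at (218,238), (278,277), (150,290) and (207,315), orange at (266,240), (243,292), (322,287) and (292,303). Mixing is well along, but the far-left blue has no orange near it. I tune the detector on this picture so I can judge by numbers.

```bash
cat > bl.py <<'E'
from h import *
import sys
s=optics.get_image("side"); big=cv2.resize(s[100:200,200:300],(500,500),interpolation=cv2.INTER_CUBIC); cv2.imwrite(f"pics/{sys.argv[1]}.png",big[:,:,::-1])
b=big.astype(int)
el=np.zeros((500,500),np.uint8); el2=np.round((proj(ring(80,16)+[547,165,0],"side")-[200,100])*5+2).astype(np.int32); cv2.fillConvexPoly(el,el2,1)
P=[]
for n,f in(("B",b[...,2]-b[...,0]>25),("O",(b[...,0]-b[...,2]>70)&(b[...,0]-b[...,1]>45))):
    f=(f&(el>0)).astype(np.uint8)
    k,_,st,ce=cv2.connectedComponentsWithStats(f)
    for i in range(1,k):
        if st[i,4]>100:
            w=back(ce[i]/5+[199.6,99.6],17,"side")-[547,165]; P.append((n,w)); print(n,ce[i].round(),"area",st[i,4],"rel",w.round(),"r",np.hypot(*w).round())
for n,w in P:
    print(n,w.round(),"nearest other",min([np.hypot(*(w-v)) for m,v in P if m!=n] or [0]).__round__())
E
python3 bl.py t4b
```

```text
B [224. 237.] area 190 rel [-6. 34.] r 35.0
B [282. 276.] area 534 rel [25. -7.] r 26.0
B [167. 284.] area 290 rel [-43.  -6.] r 43.0
O [268. 239.] area 589 rel [21. 29.] r 36.0
O [309. 294.] area 1075 rel [ 39. -26.] r 47.0
O [250. 292.] area 721 rel [  5. -20.] r 20.0
B [-6. 34.] nearest other 27
B [25. -7.] nearest other 23
B [-43.  -6.] nearest other 49
O [21. 29.] nearest other 27
O [ 39. -26.] nearest other 23
O [  5. -20.] nearest other 24
```

```bash
python3 -m jog '[[0.33,-0.13,0,0,0,0,0],[0.19,-0.17,0,0,0,0,0],[0.11,-0.04,0,0,0,0,0],[0.18,0.1,0,0,0,0,0],[0.32,0.07,0,0,0,0,0],[0.32,-0.13,0,0,0,0,0],[0.1,-0.3,0,0,0,0,0],[-0.19,-0.28,0,0,0,0,0],[-0.33,-0.1,0,0,0,0,0],[-0.26,0.02,0,0,0,0,0],[-0.11,-0.03,0,0,0,0,0],[-0.09,-0.19,0,0,0,0,0],[-0.22,-0.24,0,0,0,0,0],[-0.33,-0.09,0,0,0,0,0],[-0.26,0.18,0,0,0,0,0],[-0.01,0.33,0,0,0,0,0],[0.21,0.28,0,0,0,0,0],[0.22,0.13,0,0,0,0,0],[0.07,0.09,0,0,0,0,0],[-0.04,0.2,0,0,0,0,0]]'; python3 bl.py t5
```

```text
t: 18.45
ee_pos: [533.6, 151.9, 129.0]
orientation: [-3.141, 0.001, -0.001]
ft_force: [0.1, 0.2, -0.8]
width: 21.4
grasp_force: 30.0
B [304. 240.] area 519 rel [41. 25.] r 48.0
B [201. 258.] area 286 rel [-21.  16.] r 26.0
B [179. 295.] area 510 rel [-36. -17.] r 40.0
O [276. 259.] area 682 rel [23.  8.] r 25.0
O [275. 297.] area 854 rel [ 19. -27.] r 32.0
B [41. 25.] nearest other 25
B [-21.  16.] nearest other 45
B [-36. -17.] nearest other 56
O [23.  8.] nearest other 25
O [ 19. -27.] nearest other 56
```

```bash
python3 -m jog '[[0.03,0.33,0,0,0,0,0],[0.22,0.27,0,0,0,0,0],[0.31,0.01,0,0,0,0,0],[0.2,-0.26,0,0,0,0,0],[0,-0.35,0,0,0,0,0],[-0.1,-0.24,0,0,0,0,0],[-0.01,-0.12,0,0,0,0,0],[0.15,-0.14,0,0,0,0,0],[0.16,-0.29,0,0,0,0,0],[-0.02,-0.34,0,0,0,0,0],[-0.25,-0.19,0,0,0,0,0],[-0.32,0.09,0,0,0,0,0],[-0.2,0.28,0,0,0,0,0],[-0.06,0.25,0,0,0,0,0],[-0.06,0.1,0,0,0,0,0],[-0.21,0.03,0,0,0,0,0],[-0.3,0.13,0,0,0,0,0],[-0.18,0.29,0,0,0,0,0],[0.09,0.3,0,0,0,0,0],[0.31,0.11,0,0,0,0,0]]'; python3 bl.py t6
```

```text
t: 20.5
ee_pos: [521.7, 140.4, 129.0]
orientation: [3.141, 0.0, -0.003]
ft_force: [0.5, 0.3, -2.0]
width: 21.7
grasp_force: 30.0
B [312. 227.] area 501 rel [48. 37.] r 60.0
B [249. 286.] area 632 rel [  5. -14.] r 15.0
B [168. 303.] area 160 rel [-43. -24.] r 49.0
O [249. 243.] area 599 rel [ 9. 27.] r 28.0
O [156. 247.] area 635 rel [-46.  30.] r 55.0
O [316. 258.] area 1499 rel [46.  6.] r 47.0
B [48. 37.] nearest other 30
B [  5. -14.] nearest other 41
B [-43. -24.] nearest other 54
O [ 9. 27.] nearest other 41
O [-46.  30.] nearest other 54
O [46.  6.] nearest other 30
```

```bash
python3 -m jog '[[0,0,0,0,0,0,0],[0,0,0,0,0,0,0],[0,0,0,0,0,0,0],[0,0,0,0,0,0,0]]' | head -2; python3 bl.py t7
```

```text
t: 20.95
ee_pos: [522.5, 142.2, 128.9]
B [312. 227.] area 501 rel [48. 37.] r 60.0
B [283. 287.] area 635 rel [ 24. -17.] r 30.0
B [172. 303.] area 225 rel [-41. -24.] r 47.0
B [260. 308.] area 287 rel [  9. -35.] r 36.0
O [249. 243.] area 611 rel [ 9. 27.] r 28.0
O [156. 247.] area 610 rel [-46.  30.] r 55.0
O [318. 257.] area 1381 rel [48.  7.] r 48.0
B [48. 37.] nearest other 29
B [ 24. -17.] nearest other 34
B [-41. -24.] nearest other 55
B [  9. -35.] nearest other 58
O [ 9. 27.] nearest other 40
O [-46.  30.] nearest other 55
O [48.  7.] nearest other 29
```

View pics/t7.png

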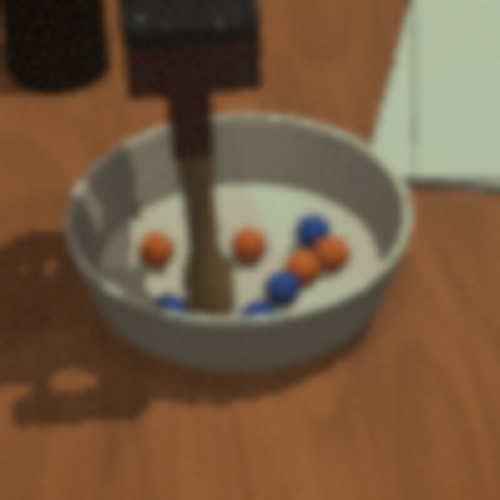

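Settled state: B (312,228), (283,287), (172,303), (260,310); O (249,243), (156,248), (330,252), (304,264). Both colours are well spread. Front blue (260,310), left blue (172,303) and left orange (156,248) still lack a close partner. I nudge the front blue along the ring towards the oranges, then the left orange round towards the left blue.

```bash
python3 -m jog '[[0.13,0.18,0,0,0,0,0],[0.13,0.18,0,0,0,0,0],[0.15,0.04,0,0,0,0,0],[0.15,0.04,0,0,0,0,0],[0.15,-0.01,0,0,0,0,0],[0.15,-0.01,0,0,0,0,0],[-0.3,-0.22,0,0,0,0,0],[-0.22,-0.25,0,0,0,0,0],[-0.22,-0.25,0,0,0,0,0],[0,-0.25,0,0,0,0,0],[0,-0.25,0,0,0,0,0],[0,-0.25,0,0,0,0,0],[0.04,-0.2,0,0,0,0,0],[0.04,-0.2,0,0,0,0,0],[-0.13,0.08,0,0,0,0,0],[-0.13,0.08,0,0,0,0,0],[-0.09,0.11,0,0,0,0,0],[-0.09,0.11,0,0,0,0,0],[-0.06,0.14,0,0,0,0,0],[-0.06,0.14,0,0,0,0,0]]'; python3 bl.py t8
```

```text
t: 23.0
ee_pos: [508.6, 173.0, 129.4]
orientation: [-3.141, -0.0, -0.002]
ft_force: [0.6, -1.1, -1.0]
width: 21.3
grasp_force: 30.0
B [313. 225.] area 401 rel [49. 39.] r 62.0
B [276. 270.] area 663 rel [22. -1.] r 22.0
B [325. 286.] area 496 rel [ 49. -20.] r 53.0
B [170. 301.] area 315 rel [-42. -22.] r 47.0
O [295. 244.] area 1889 rel [36. 22.] r 42.0
O [137. 256.] area 226 rel [-58.  23.] r 62.0
B [49. 39.] nearest other 21
B [22. -1.] nearest other 27
B [ 49. -20.] nearest other 44
B [-42. -22.] nearest other 48
O [36. 22.] nearest other 21
O [-58.  23.] nearest other 48
```

```bash
python3 -m jog '[[0.2,0.05,0,0,0,0,0],[0.25,0.1,0,0,0,0,0],[0.25,0.1,0,0,0,0,0],[0,0,0,0,0,0,0],[0,0,0,0,0,0,0]]' | head -2; python3 bl.py t9
```

```text
t: 23.55
ee_pos: [536.5, 163.4, 128.8]
B [313. 225.] area 374 rel [49. 39.] r 62.0
B [309. 279.] area 1296 rel [ 40. -13.] r 42.0
B [172. 302.] area 206 rel [-41. -23.] r 47.0
O [296. 243.] area 1917 rel [36. 22.] r 43.0
O [176. 257.] area 292 rel [-36.  19.] r 40.0
B [49. 39.] nearest other 21
B [ 40. -13.] nearest other 35
B [-41. -23.] nearest other 42
O [36. 22.] nearest other 21
O [-36.  19.] nearest other 42
```

```bash
python3 -m jog '[[0,-0.18,0,0,0,0,0],[0,-0.18,0,0,0,0,0],[0,-0.18,0,0,0,0,0],[0,-0.18,0,0,0,0,0],[0,-0.18,0,0,0,0,0],[0,-0.18,0,0,0,0,0],[-0.16,0,0,0,0,0,0],[-0.16,0,0,0,0,0,0],[-0.04,0.18,0,0,0,0,0],[-0.04,0.18,0,0,0,0,0],[-0.04,0.18,0,0,0,0,0],[-0.03,0.18,0,0,0,0,0],[-0.03,0.18,0,0,0,0,0],[0.2,0,0,0,0,0,0],[0.2,0,0,0,0,0,0],[0.2,0,0,0,0,0,0],[0,0,0,0,0,0,0],[0,0,0,0,0,0,0]]'; python3 bl.py t10
```

```text
t: 25.4
ee_pos: [540.6, 171.0, 128.9]
orientation: [3.142, 0.001, -0.0]
ft_force: [0.1, 0.5, -1.5]
width: 21.4
grasp_force: 30.0
B [313. 225.] area 369 rel [49. 39.] r 62.0
B [310. 279.] area 1262 rel [ 41. -13.] r 43.0
B [171. 302.] area 191 rel [-41. -23.] r 47.0
O [297. 241.] area 1962 rel [38. 25.] r 45.0
O [151. 284.] area 374 rel [-51.  -4.] r 52.0
B [49. 39.] nearest other 18
B [ 41. -13.] nearest other 38
B [-41. -23.] nearest other 21
O [38. 25.] nearest other 18
O [-51.  -4.] nearest other 21
```

Left orange now sits by the left blue, and the other six are intermixed on the right. Next I lift out and carry the rod back over the coaster.

```bash
python3 -m jog '[[0,0,-0.2,0,0,0,0],[0,0,-0.45,0,0,0,0],[0,0,-0.5,0,0,0,0],[0,0,-0.5,0,0,0,0],[0,0,-0.35,0,0,0,0],[0,0,0,0,0,0,0],[0,0.2,0,0,0,0,0],[-0.08,0.45,0,0,0,0,0],[-0.08,0.65,0,0,0,0,0],[-0.08,0.65,0,0,0,0,0],[-0.08,0.65,0,0,0,0,0],[-0.08,0.65,0,0,0,0,0],[-0.08,0.65,0,0,0,0,0],[-0.08,0.65,0,0,0,0,0],[-0.08,0.65,0,0,0,0,0],[-0.08,0.65,0,0,0,0,0],[-0.08,0.65,0,0,0,0,0],[-0.08,0.55,0,0,0,0,0],[-0.08,0.3,0,0,0,0,0],[-0.1,0.1,0,0,0,0,0]]'
python3 - <<'E'
from h import *
im=optics.get_image("top");s=optics.get_image("side")
a=cv2.resize(im[155:255,130:230,::-1],(400,400),interpolation=cv2.INTER_CUBIC);b=cv2.resize(s[100:200,200:300,::-1],(400,400),interpolation=cv2.INTER_CUBIC)
cv2.imwrite("pics/fin.png",np.hstack([a,b]))
big=cv2.resize(im,None,fx=5,fy=5,interpolation=cv2.INTER_CUBIC).astype(int)
el=np.zeros(big.shape[:2],np.uint8);cv2.fillConvexPoly(el,np.round(proj(ring(80,16)+[547,165,0],"top")*5+2).astype(np.int32),1)
P=[]
for n,f in(("B",big[...,2]-big[...,0]>25),("O",big[...,0]-big[...,2]>60)):
    f=(f&(el>0)).astype(np.uint8);k,_,st,ce=cv2.connectedComponentsWithStats(f)
    for i in range(1,k):
        if st[i,4]>150:
            w=back(ce[i]/5-.4,17,"top")-[547,165];P.append((n,w));print(n,st[i,4],w.round())
for n,w in P: print(n,w.round(),min([np.hypot(*(w-v)) for m,v in P if m!=n] or [0]).__round__())
E
```

```text
t: 27.45
ee_pos: [496.9, -128.6, 208.4]
orientation: [-3.141, 0.003, 0.002]
ft_force: [-0.2, 0.4, -1.4]
width: 21.7
grasp_force: 30.0
B 848 [47. 33.]
B 1870 [ 41. -17.]
B 914 [-44. -31.]
O 2140 [44. 14.]
O 1044 [20. 38.]
O 1042 [-51.  -9.]
B [47. 33.] 20
B [ 41. -17.] 31
B [-44. -31.] 23
O [44. 14.] 20
O [20. 38.] 27
O [-51.  -9.] 23
```

View pics/fin.png

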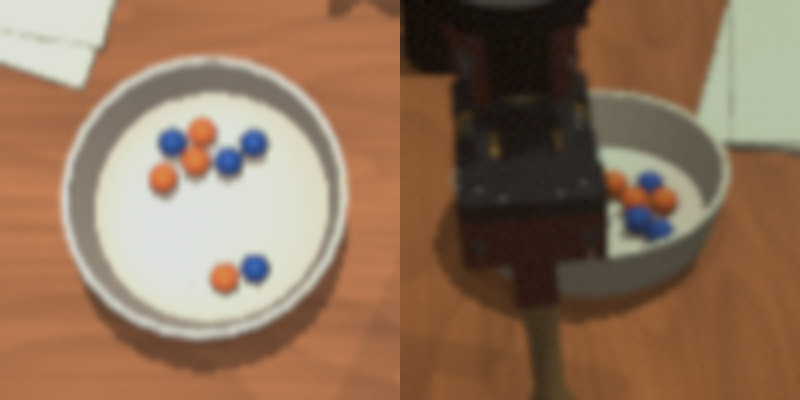

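The top half of the final picture shows three oranges and three blues interleaved around (205,150), and an orange-blue pair at (225,277)/(255,268). Every bead has one of the other colour within about 37 mm, nothing is spilled and the bowl is where it was. Now I set the rod down.

```bash
python3 -m jog '[[0,0,0,0,0,0,0],[0,0,0.3,0,0,0,0],[0,0,0.4,0,0,0,0],[0,0,0.4,0,0,0,0],[0,0,0.4,0,0,0,0],[0,0,0.3,0,0,0,0],[0,0,0.15,0,0,0,0],[0,0,0.08,0,0,0,0],[0,0,0.05,0,0,0,0],[0,0,0,0,0,0,0],[0,0,0,0,0,0,0]]'
```

```text
t: 28.65
ee_pos: [498.4, -127.3, 126.3]
orientation: [3.141, 0.0, 0.001]
ft_force: [0.0, 0.0, -2.0]
width: 21.7
grasp_force: 30.0
```

```bash
python3 -m jog '[[0,0,0.03,0,0,0,0],[0,0,0.02,0,0,0,0],[0,0,0,0,0,0,0],[0,0,0,0,0,0,0]]';  python3 -m jog '[[0,0,0.015,0,0,0,0],[0,0,0.01,0,0,0,0],[0,0,0,0,0,0,0],[0,0,0,0,0,0,0]]'
```

```text
t: 29.05
ee_pos: [498.5, -127.3, 124.3]
orientation: [3.141, 0.0, 0.002]
ft_force: [-0.3, -0.0, 3.9]
width: 21.3
grasp_force: 30.0
t: 29.45
ee_pos: [499.0, -127.4, 124.2]
orientation: [3.141, 0.0, 0.003]
ft_force: [-1.7, 0.6, 12.5]
width: 21.4
grasp_force: 30.0
```

```bash
python3 -m jog '[[0,0,-0.01,0,0,0,0],[0,0,0,0,0,0,0],[0,0,0,0,0,0,0.3],[0,0,0,0,0,0,0.35],[0,0,0,0,0,0,0.5],[0,0,0,0,0,0,0.8],[0,0,0,0,0,0,1],[0,0,0,0,0,0,1],[0,0,0,0,0,0,1],[0,0,0,0,0,0,1]]' && python3 -m jog '[[0,0,-0.2,0,0,0,1],[0,0,-0.4,0,0,0,1],[0,0,-0.5,0,0,0,1],[0,0,-0.5,0,0,0,1],[0,0,-0.5,0,0,0,1],[0,0,-0.4,0,0,0,1],[-0.3,0.3,0,0,0,0,1],[-0.3,0.6,0,0,0,0,1],[-0.3,0.6,0,0,0,0,1],[-0.3,0.6,0,0,0,0,1],[-0.3,0.6,0,0,0,0,1],[-0.3,0.6,0,0,0,0,1],[0,0.3,0,0,0,0,1],[0,0,0,0,0,0,1],[0,0,0,0,0,0,1],[0,0,0,0,0,0,1]]'
python3 - <<'E'
from h import *
R=[(15,5),(15,29),(9,50),(9,90),(11,105),(11,163),(7,170)]
for c in("side","top"):
    optics.get_image(c)
    for d in optics.masks_of("rod",c)[:1]:
        e=np.array(d["extent"]);print(c,d["conf"],e.round(1),"expect",sil(R,[498.5,-127.4],c))
    print([np.round(d["extent"],1) for n in("bowl","mug","stapler","pen_cup") for d in optics.masks_of(n,c)[:1]])
E
```

```text
t: 30.45
ee_pos: [498.0, -127.2, 123.2]
orientation: [-3.142, -0.001, 0.0]
ft_force: [-0.2, -0.1, 0.3]
width: 75.2
grasp_force: 0.0
t: 32.05
ee_pos: [426.2, -270.4, 223.0]
orientation: [-3.141, -0.002, 0.001]
ft_force: [0.6, 1.1, -0.7]
width: 87.8
grasp_force: 0.0
side 0.78 [241.1 211.7  10.9  57.2] expect (array([237.75, 210.25]), array([14.75, 57.25]))
[array([246.9, 149.2,  68.5,  50.4]), array([329.4, 169.6,  39.5,  47.6]), array([270. , 353.1,  79.4,  51.2]), array([214.4,  97.9,  12.1,  39.4])]
top 0.46 [287.5 222.2  19.2  13.7] expect (array([286.875, 222.   ]), array([15.  , 17.75]))
[array([180.5, 205.2,  72.2,  64.8]), array([229.4, 133.7,  36.5,  41.8]), array([185.9, 221.8,   9.9,   4.7]), array([ 86.5, 236.7,  39.9,  28.3])]
```

The rod stands upright on its coaster where expected, everything else is unmoved and the arm is clear.

```bash
python3 -c "
from workcell import ctrl
print(ctrl.close_job())"
```

```text
the job is handed in; nothing more can be done
None
```

The beads are stirred, six turns, with every bead within about 37 mm of the other colour (most of them in one half of the bowl), none spilled; the rod is back upright on the black coaster, and the job was handed in at about 32 s.

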